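# Re-bush the kiln carriage block and lock it with its barrel bolt

## Robot

A 6-joint arm with a two-finger parallel gripper is mounted at the origin on the work surface. World frame = base frame: x ahead of the robot, y to its left, z up, the work surface at z = 0. Lengths are in m, angles in rad, forces in N, time in s.
With the tool pointing down it reaches from about 0.2 to 0.875 m from the base axis. Payload 3.4 kg.
Tool frame: the origin (TCP) lies between the finger pads; the fingertips stand 25 mm ahead of it and the grasp point (between the pads) lies 6 mm ahead of it (r.nose_length is the z of the fingertips in the tool frame, in m); z points along the fingers, y is the line along which they close (so a half turn about z gives the same grasp; the last joint's range is limited). The gripper opens to 94 mm and grips with 3 to 60 N. Pads are 16 mm wide; open, the fingers measure 119 mm over their backs; the gripper's body (75 mm by 177 mm) begins 78 mm behind the grasp point.
Start: joints at [-1.296, 0.276, 1.505, -0, 1.361, -0.121], TCP at [0.222, -0.531, 0.23] pointing down, gripper open.
Joint ranges: [-2.89, 2.89], [-0.75, 2.08], [0.22, 2.7], [-1.18, 4.32], [0.11, 2.71], [-2.7, 2.7]. Speed limits (rad/s): [2.57, 2.57, 3.14, 3.14, 3.14, 3.14].

## Interface

Orientations are given as a unit quaternion [w, x, y, z].
In Python, from plant import r, gripper_to, inverse_kinematics, vision, models, telemetry gives the robot as it stands. Calls block until the motion is done:
- r.move_to(position, orientation): joint-space move of the TCP to a pose.
- r.move_l(position, rot=None, vel=0.15, guard=None): straight line of the TCP; rot=None keeps the orientation; vel is the mean speed in m/s. With guard (N) it stops when the force on the tool has changed by that much, and returns True; else False.
- r.movej(angles): joint-space move.
- gripper_to(opening, f_grip=None): finger opening in m; f_grip is the grip in N (None keeps the last); returns when the fingers have stopped.
- r.hold(seconds).
- inverse_kinematics(position, orientation): joint angles nearest the present ones, or None.
- vision.snapshot(name): name is "scene" or "top" or "wrist"; returns the picture (420x560x3 uint8, red, green, blue); there is no depth.
- vision.get_calibration(name): a dict with "fx", "fy", "cx", "cy" (pixels), "D" ([k1, k2, p1, p2, k3] as OpenCV has them; the pictures are not rectified), "position" and "orientation" of the camera in the world. Camera axes: x right, y down, z forward; pixel columns grow to the right and rows downward; lengths in m; the calibration is good to about 2 mm. A picture is of the moment at which its call begins: read the wrist's pose just before it. get_calibration takes no time and is no camera call; for the wrist camera it gives the pose at the moment of the call.
A pose or a line that the arm cannot do raises r.PlanningError and nothing moves.
- r.sign_off(): hands the job in; it is judged then, once.
Trained networks look in the newest picture that a camera, given by its name, has taken for a name from the list of things; names that differ only in an ending like _2 or _b are one class to them, and where a whole thing is asked for, a point or a joint stands for the part that bears it (a point fixed in the world has none). Each returns a list of dicts, best first, with "score" (0 to 1); they miss things now and then, are a little off and sometimes report something else, mostly with a low value. They report only what shows in the picture. A call takes as long as a camera call. They do not tell look-alikes from the thing itself.
- models.boxes_of(thing, camera): "at" ([x, y, z] in m, in world coordinates, good to about 4 mm: the middle of the surface that is visible of it).
- models.regions_of(thing, camera): "pixels" (420x560 bool, what is visible of it).
- models.mark_of(thing, camera): "at" ([x, y, z] in m, in world coordinates, good to about 4 mm: a listed point, or the origin of a listed thing).
Readings, each from a call of its own:
- telemetry.current_t(): time.
- telemetry.current_joints(): joint angles.
- telemetry.current_dq(): joint speeds.
- telemetry.current_joint_efforts(): joint torques, N m.
- telemetry.current_ee_pos(): TCP position.
- telemetry.current_tool_rot(): TCP orientation.
- telemetry.current_wrist_force(): force on the tool from outside, world axes, zero at the start.
- telemetry.current_torque(): the same for the moment, N m.
- telemetry.current_opening(): finger opening in m.
- telemetry.current_finger_force(): force on a finger pad.
Only numpy, scipy, OpenCV 4.12 (cv2) and the standard library are available. Lean on these libraries where they do the work, as an engineer would, in place of code of your own. Each camera call takes 0.05 s, during which the arm holds its last target. There are 200 camera calls.

## Task

Fit the bronze bushings from the wooden racks into the bearing block of the kiln carriage. First lift the bolt handle out of its notch, draw the bolt back and drop the handle into the other notch; then press every bushing that is there into a bore of its own (any bore) until its shoulder is down flush on the block; finally lift the handle again, slide the bolt shut over the shoulders and drop the handle back into its first notch. Leave the jar, the brush pot and the tin standing where they are.

Things in the scene. Friction and masses are not known exactly. Their poses are not given: they have to be found in the camera images.
- block: Fixed bearing block of a kiln carriage: steel bed 227 x 310 x 8 mm with a green block 76 (x) x 300 (y) x 48 mm on it, top 56 mm above the bench, four blind bores in a row along y, 70 mm apart. A barrel bolt lies on the +x side, along x, in two guides 26 mm wide, 96 and 174 mm from the row, 86 mm high. Origin on the bench under the row's middle; x across the row to the bolt, z up.
- bore1 (a point): Centre of the mouth of bore 1 at the block's top face, block y = -105 mm. Bore 39.6 mm wide, 42 deep, 3 mm chamfer. A stiff friction ring rides in it, at first 10 mm below the mouth: a bushing set in rests on it 24 mm proud and must be pushed with about 8 to 10 N until its shoulder meets the block; the ring stays where it is pushed.
- bore2 (a point): Centre of the mouth of bore 2 at the block's top face, block y = -35 mm. Same bore and friction ring as bore 1.
- bore3 (a point): Centre of the mouth of bore 3 at the block's top face, block y = 35 mm. Same bore and friction ring as bore 1.
- bore4 (a point): Centre of the mouth of bore 4 at the block's top face, block y = 105 mm. Same bore and friction ring as bore 1.
- bolt (a joint): Bolt slide, m: 0 shut, 0.044 drawn (to block +x); about 3 N; moves only with the handle lifted. It carries a flat keeper bar 22 (x) x 270 (y) x 8 mm, underside 67 mm above the bench (3 mm over seated shoulders). Bar's near edge is 21 mm from the bore axes when shut (over the shoulder rims; it bars bushings, and a proud one stops it), 65 mm when drawn.
- handle (a joint): Swing of the bolt handle about the bolt's axis (block x, 71 mm above the bench), rad: 0 = level, dropped in a notch; lifts to 1.3, falls back when let go. At 0.5 or more it clears the 27 mm land between the two notches (17 mm wide, at bolt 0 and 0.044) of a steel gate that stands 20 to 28 mm to the block's -y side of the axis, top 75 mm above the bench.
- handle_grip (a point): Point to hold on the handle: a round steel lever 12 mm thick pointing to the block's -y when down, with a 20 mm black ball at its end. The point is 50 mm from the bolt's axis, 24 mm short of the ball; in the block's frame at x = 112 mm (bolt shut) or 156 mm (drawn), y = -50 mm, z = 71 mm when down. Its x axis runs along the bolt, its -y axis along the lever.
- bushing1: Loose bronze flanged bushing, 0.25 kg, 74 mm tall, upright in a rack pocket: barrel 38 mm diameter x 34 mm below, foot chamfered, shoulder 54 mm diameter x 8 mm, then a boss 34 mm diameter x 32 mm at the top to hold it by. Origin at the centre of its foot, z up along its axis. May be absent.
- bushing2: Another such bushing, same as bushing1. May be absent.
- bushing3: Another such bushing, same as bushing1. May be absent.
- bushing4: Another such bushing, same as bushing1. May be absent.
- bushing1_shoulder (a point): Centre of the underside of the shoulder of bushing1, 34 mm above its foot: at the bore's mouth point when home.
- bushing2_shoulder (a point): Centre of the underside of the shoulder of bushing2, 34 mm above its foot: at the bore's mouth point when home.
- bushing3_shoulder (a point): Centre of the underside of the shoulder of bushing3, 34 mm above its foot: at the bore's mouth point when home.
- bushing4_shoulder (a point): Centre of the underside of the shoulder of bushing4, 34 mm above its foot: at the bore's mouth point when home.
- rack1: Loose wooden rack, 165 (x) x 80 (y) x 34 mm, 0.45 kg, with two pockets for bushings at x = -37.5 and +37.5 mm, 44 mm wide and 26 deep (floor 8 mm above the bench): a bushing in it shows its shoulder, underside 42 mm above the bench, and its boss. It may be shoved about with its bushings. Origin under its centre.
- rack2: Another such rack, on the other side of the block.
- jar: Bystander: glass jar with a blue lid, 72 mm diameter, 85 mm tall, origin under its centre.
- brush_pot: Bystander: terracotta pot with brushes, 84 mm diameter, 105 mm tall (brushes to about 230 mm), origin under its centre.
- tin: Bystander: red tin, 76 mm diameter, 60 mm tall, origin under its centre.
Mind the look-alikes: they are no part of the job. Leave any pink or turquoise look-alike of the bushing3 alone.

How it is judged:
By the outcome, as a careful person would: the job done as asked, in the order asked, and still so for the second after the job is handed in, with the robot touching nothing.
Of bushing1, bushing2, bushing3, bushing4 only 3 to 4 are there at a start; the rules pass over those that are not, and their reading is None.
At some moment in a run one of rack1, rack2 may be knocked a few centimetres aside while the robot is not near it.
Once in a run the grip may slacken for a moment while it holds something.
It also fails if it takes over 210 s, if anything falls off the work surface, if the arm or the gripper's body presses on something with over 40 N, if the wrist force passes 120 N, or if a joint passes its speed limit or range.

## Working session

There is one attempt and no reset: what is moved stays moved. The work goes in short steps, each a Python script; the robot and the scene stay as the last script left them, time stands still between calls to the robot, and variables do not carry over. Pictures are saved under pics/ and viewed, at most 14 in all, crops included, and the job is handed in when it is done.

```bash
ls; mkdir -p pics
python3 - <<'E'
from plant import r,vision,models,telemetry as t
import cv2
for c in ("scene","top"):
    im=vision.snapshot(c); cv2.imwrite(f"pics/{c}0.png",im[:,:,::-1])
    k=vision.get_calibration(c); print(c,k["position"],k["orientation"],k["fx"])
    for n in ["block","bore1","bore2","bore3","bore4","handle_grip","bushing1","bushing1_shoulder","rack1","jar","brush_pot","tin"]:
        print(n,[( [round(float(x),3) for x in d["at"]],round(d["score"],2)) for d in models.mark_of(n,c)])
print(t.current_t(),t.current_tool_rot(),r.nose_length)
E
```

```text
pics
scene [0.991271   0.79205522 0.78597662] [-0.12180002  0.24008344  0.86240412 -0.42870017] 499.2180563495001
block [([0.467, -0.023, -0.0], 0.98), ([0.515, -0.317, 0.04], 0.25)]
bore1 [([0.487, 0.077, 0.055], 0.92), ([0.457, -0.131, 0.055], 0.81), ([0.462, -0.055, 0.053], 0.78), ([0.477, 0.008, 0.056], 0.6)]
bore2 [([0.487, 0.077, 0.055], 0.92), ([0.457, -0.131, 0.055], 0.81), ([0.462, -0.055, 0.053], 0.78), ([0.477, 0.008, 0.056], 0.6)]
bore3 [([0.487, 0.077, 0.055], 0.92), ([0.457, -0.131, 0.055], 0.81), ([0.462, -0.055, 0.053], 0.78), ([0.477, 0.008, 0.056], 0.6)]
bore4 [([0.487, 0.077, 0.055], 0.92), ([0.457, -0.131, 0.055], 0.81), ([0.462, -0.055, 0.053], 0.78), ([0.477, 0.008, 0.056], 0.6)]
handle_grip [([0.576, -0.1, 0.074], 0.48)]
bushing1 [([0.517, -0.32, 0.008], 0.91), ([0.619, -0.392, 0.001], 0.86), ([0.576, 0.296, 0.011], 0.81), ([0.638, -0.303, 0.003], 0.69), ([0.5, 0.293, 0.009], 0.63)]
bushing1_shoulder [([0.507, 0.288, 0.046], 0.68)]
rack1 [([0.482, -0.319, -0.001], 0.84), ([0.538, 0.293, -0.003], 0.58)]
jar [([0.735, 0.25, -0.003], 0.82)]
brush_pot [([0.75, -0.2
[... 812 characters left out ...]
072], 0.75)]
bushing1 [([0.637, -0.301, 0.001], 0.92), ([0.575, 0.291, 0.007], 0.81), ([0.225, 0.309, -0.0], 0.75), ([0.443, -0.326, 0.011], 0.73), ([0.737, 0.252, -0.0], 0.71), ([0.618, -0.39, -0.0], 0.64), ([0.516, -0.32, 0.009], 0.58)]
bushing1_shoulder [([0.498, 0.291, 0.043], 0.66), ([0.514, -0.325, 0.038], 0.53), ([0.466, -0.063, 0.055], 0.46), ([0.481, -0.318, -0.004], 0.45), ([0.574, -0.099, 0.073], 0.23)]
rack1 [([0.544, 0.287, 0.002], 0.83), ([0.476, -0.321, -0.002], 0.61)]
jar [([0.736, 0.25, 0.002], 0.88)]
brush_pot [([0.746, -0.225, 0.006], 0.87), ([0.735, 0.251, 0.0], 0.6)]
tin [([0.221, 0.305, 0.0], 0.86)]
1.3 [3.67047978e-05 9.80478171e-01 1.96627962e-01 1.14209353e-06] 0.025
```

View pics/scene0.png

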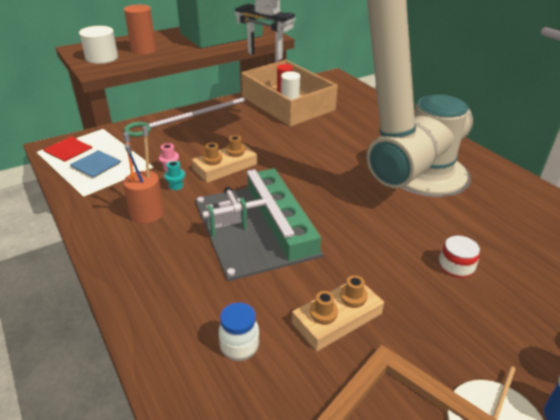

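View pics/top0.png

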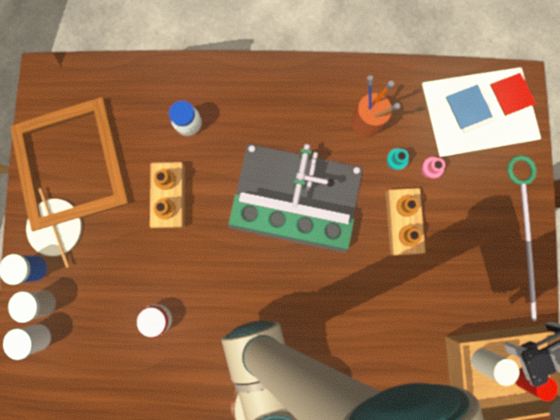

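The pictures show four bronze bushings: left rack (top image 163,178 and 163,207) and right rack (408,205 and 411,235). The turquoise (398,158) and pink (433,167) ones are decoys. The bolt is shut, with its handle at (325,182). Next I refine the block pose from close up.

```bash
cat > h.py <<'E'
import numpy as np, cv2
from plant import r,gripper_to,inverse_kinematics,vision,models,telemetry as t
from scipy.spatial.transform import Rotation as R
def down(a):
    y=np.array([np.cos(a),np.sin(a),0]); z=np.array([0,0,-1.]); x=np.cross(y,z)
    return R.from_matrix(np.c_[x,y,z]).as_quat(scalar_first=True)
def go(p,a,lin=False,**k):
    """tool down, closing line at angle a (mod pi), p = TCP"""
    best=None
    for s in (a-np.pi,a,a+np.pi):
        q=inverse_kinematics(list(p),list(down(s)))
        if q is not None and (best is None or abs(q[5])<abs(best[0][5])): best=(q,s)
    r.move_to(list(p),list(down(best[1])))
def snap(c,name=None):
    im=vision.snapshot(c)
    if name: cv2.imwrite(f"pics/{name}.png",im[:,:,::-1])
def marks(n,c,smin=.3):
    return [(np.array(d["at"],float),d["score"]) for d in models.mark_of(n,c) if d["score"]>smin]
def fit(bores,yaw=-.176,c=(.472,-.027)):
    """2D rigid fit of seen bore points (any order) -> centre,yaw,residual"""
    c=np.array(c)
    P=np.array([b[:2] for b in bores]); u=np.array([-np.sin(yaw),np.cos(yaw)])
    k=np.round(((P-c)@u-.035)/.07)*.07+.035
    A=np.c_[np.ones(len(k)),k]; s=np.linalg.lstsq(A,P,rcond=None)[0]
    d=s[1]/np.linalg.norm(s[1]); yw=np.arctan2(-d[0],d[1])
    cc=(P-np.outer(k,d)).mean(0)
    return cc,yw,np.linalg.norm(P-cc-np.outer(k,d),axis=1).max()
E
python3 - <<'E'
from h import *
B=[m[0] for c in("scene","top") for m in marks("bore1",c)]
gs=[]
for p in ([.45,-.06,.33],[.45,0.02,.33]):
    go(p,-.176+np.pi/2)
    snap("wrist","w%d"%(p[1]*100)); b=marks("bore1","wrist"); print(np.round([m[0] for m in b],4).tolist()); B+=[m[0] for m in b]
    g=marks("handle_grip","wrist"); print("grip",g)
    print([np.round(x,4) if not isinstance(x,float) else x for x in fit([m[0] for m in b])])
print(fit(B),np.mean([b[2] for b in B]),t.current_joints())
E
```

```text
[[0.4793, 0.0048, 0.0547], [0.4876, 0.0726, 0.0516], [0.4507, -0.1301, 0.0556], [0.4611, -0.063, 0.0595]]
grip [(array([ 0.5726, -0.1008,  0.071 ]), 0.97), (array([0.4807, 0.0042, 0.0541]), 0.68)]
[array([ 0.4697, -0.0289]), np.float64(-0.1884458501121832), np.float64(0.0031375745572078165)]
[[0.4907, 0.0728, 0.0549], [0.4534, -0.1306, 0.0525], [0.4768, 0.0067, 0.0538], [0.4587, -0.0624, 0.0566]]
grip [(array([ 0.5727, -0.101 ,  0.0727]), 0.84)]
[array([ 0.4699, -0.0284]), np.float64(-0.18908722982860277), np.float64(0.004634636633594026)]
(array([ 0.47045  , -0.0271875]), np.float64(-0.18467818134232072), np.float64(0.006839740767755947)) 0.05488125 [-1.10355263e-01  4.06598463e-02  1.55455810e+00 -2.75208093e-05
  1.54643506e+00 -1.50497408e+00]
```

View pics/w2.png

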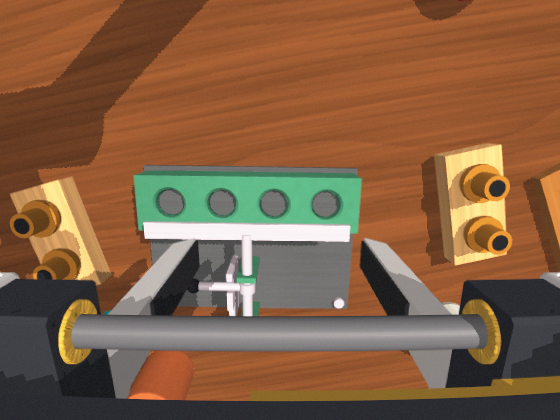

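The wrist view shows the block head-on: bores at (171,202), (222,203), (273,204) and (325,204), and the lever at (215,286). I'll refine the bore positions from the green-face holes.

```bash
cat >> h.py <<'E'
def ray(px,k,z):
    K=np.array([[k["fx"],0,k["cx"]],[0,k["fy"],k["cy"]],[0,0,1]])
    n=cv2.undistortPoints(np.array(px,float).reshape(-1,1,2),K,np.array(k["D"],float)).reshape(-1,2)
    Rm=R.from_quat(k["orientation"],scalar_first=True).as_matrix(); o=np.array(k["position"])
    d=np.c_[n,np.ones(len(n))]@Rm.T
    return o+d*((z-o[2])/d[:,2])[:,None]
def holes(c="wrist"):
    k=vision.get_calibration(c); im=vision.snapshot(c)
    hsv=cv2.cvtColor(im,cv2.COLOR_RGB2HSV)
    g=cv2.inRange(hsv,(60,90,50),(90,255,255))
    cs,h=cv2.findContours(g,cv2.RETR_CCOMP,cv2.CHAIN_APPROX_NONE)
    o=[]
    for ct,hh in zip(cs,h[0]):
        if hh[3]>=0 and cv2.contourArea(ct)>150:
            e=cv2.fitEllipse(ct); o.append(e)
    return ray([e[0] for e in o],k,.056) if o else [],o
E
python3 - <<'E'
from h import *
A=[]
for p in ([.45,.02,.33],[.42,-.07,.33]):
    go(p,-.186+np.pi/2); H,o=holes(); print(np.round(H,4).tolist(),[np.round(e[1],1).tolist() for e in o])
    print(fit(H)); A+=list(H)
H,o=holes("top"); print(np.round(H,4).tolist(),[np.round(e[1],1).tolist() for e in o]); print(fit(H))
print(fit(A))
E
```

```text
[[0.4896, 0.0745, 0.056], [0.4766, 0.0074, 0.056], [0.4636, -0.0596, 0.056], [0.4506, -0.127, 0.056]] [[26.4, 27.5], [26.5, 27.2], [26.5, 27.5], [25.2, 27.9]]
(array([ 0.47011185, -0.02617407]), np.float64(-0.19126357545408817), np.float64(0.0024345129547400884))
[[0.4535, -0.1298, 0.056], [0.4664, -0.0625, 0.056], [0.4796, 0.0045, 0.056], [0.4925, 0.0718, 0.056]] [[28.2, 28.6], [28.0, 28.4], [27.6, 28.8], [26.6, 29.4]]
(array([ 0.47301514, -0.02901843]), np.float64(-0.191289167328823), np.float64(0.002385262621919047))
[[0.6137, -0.6233, 0.056]] [[20.2, 22.8]]
(array([ 0.19624992, -0.19931293]), np.float64(0.7776548917267198), np.float64(0.0))
(array([ 0.4715635 , -0.02759625]), np.float64(-0.19127637309165105), np.float64(0.0038379976676866526))
```

Run:
```python
from h import *
for p,a in (([.46,-.03,.30],-.19+np.pi/2),([.50,-.03,.30],-.19-np.pi/2)):
  try:
    r.move_to(p,list(down(a))); 
    k=vision.get_calibration("wrist"); print(np.round(k["position"],4),np.round(t.current_ee_pos(),4),t.current_joints()[5])
    H,o=holes(); H=np.array(H); print(np.round(H,4).tolist()); 
    k0=np.array(k["position"]); f=(k0[2]-.053)/(k0[2]-.056); print(fit(k0+(H-k0)*f))
    snap("wrist"); print([m for m in marks("handle_grip","wrist")]); print(fit([m[0] for m in marks("bore1","wrist")]))
  except Exception as e: print(repr(e))
```

```text
[ 0.3905 -0.0167  0.4543] [ 0.46 -0.03  0.3 ] -1.596856886908803
[[0.4896, 0.0731, 0.056], [0.4768, 0.0061, 0.056], [0.4636, -0.0609, 0.056], [0.4508, -0.1277, 0.056]]
(array([ 0.47079169, -0.02743539]), np.float64(-0.19139154708111303), np.float64(0.0020130565657244725))
[(array([ 0.5715, -0.0994,  0.0713]), 0.6)]
(array([ 0.49135493, -0.03568802]), np.float64(-0.04786502009892333), np.float64(0.08662586829010821))
[ 0.5711 -0.0438  0.4543] [ 0.5  -0.03  0.3 ] 1.5616681289674945
[[0.6425, -0.3113, 0.056]]
(array([ 0.42274209, -0.20596364]), np.float64(1.117433990136499), np.float64(3.1031676915590914e-17))
[(array([ 0.572 , -0.0993,  0.0735]), 0.91)]
(array([ 0.471075, -0.02885 ]), np.float64(-0.15662397301135528), np.float64(0.002067034013343488))
```

```bash
cat >> h.py <<'E'
C=np.array([.471,-.0275]); YAW=-.188
def W(p,c=None):
    c=C if c is None else c
    return np.r_[c+np.array([[np.cos(YAW),-np.sin(YAW)],[np.sin(YAW),np.cos(YAW)]])@np.array(p[:2]),p[2]]
def hpose(x,th,off=(0,0)):
    tilt=.5*th; bx=np.array([np.cos(YAW),np.sin(YAW),0])
    q0=R.from_quat(down(YAW+HF),scalar_first=True)
    q=R.from_rotvec(-bx*tilt)*q0
    g=W([x+off[0],-.05*np.cos(th)+off[1],.071+.05*np.sin(th)])
    return list(g-.006*q.as_matrix()[:,2]), list(q.as_quat(scalar_first=True))
HF=np.pi
def st(): 
    print("t",round(t.current_t(),1),"F",np.round(t.current_wrist_force(),1),"open",round(t.current_opening(),4),"ff",np.round(t.current_finger_force(),1),"p",np.round(t.current_ee_pos(),4))
E
python3 - <<'E'
from h import *
import h
for HF in (0,np.pi):
    h.HF=HF
    for x,th in((.112,0),(.112,.75),(.156,.75),(.156,0)):
        p,q=hpose(x,th); s=inverse_kinematics(p,q); print(HF,None if s is None else np.round(s,2))
E
```

```text
0 [-0.29  0.41  1.72 -0.    1.02 -0.1 ]
0 [-0.03  0.43  1.66 -0.41  1.15  0.34]
0 [-0.04  0.48  1.56 -0.4   1.19  0.31]
0 [-0.28  0.46  1.62 -0.    1.06 -0.09]
3.141592653589793 None
3.141592653589793 None
3.141592653589793 None
3.141592653589793 None
```

```bash
sed -i 's/^HF=np.pi/HF=0/' h.py
python3 - <<'E'
from h import *
gripper_to(.045,25)
p,q=hpose(.112,0)
r.move_to([p[0],p[1],.2],q); snap("wrist","wh"); print(marks("handle_grip","wrist"))
print(r.move_l(p,vel=.08,guard=8)); st()
gripper_to(.0,25); st()
E
```

```text
[(array([ 0.5709, -0.0995,  0.0715]), 0.68)]
False
t 18.8 F [-0.2  0.2  0.5] open 0.0452 ff 0.0 p [ 0.5721 -0.0977  0.0775]
t 19.4 F [ 0.3 -0.2  0.1] open 0.0113 ff 25.0 p [ 0.5721 -0.0976  0.0771]
```

View pics/wh.png

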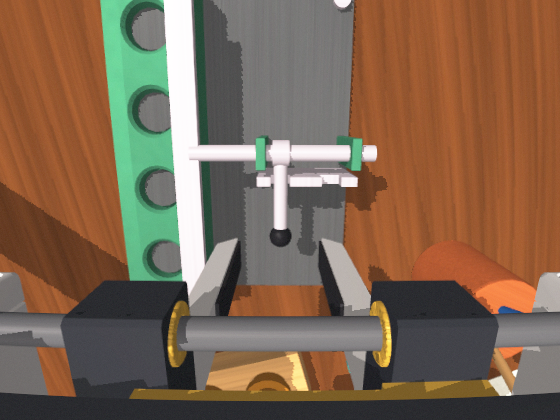

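The picture shows the lever at (280,200), lined up with the fingers, and the grip now holds it at 11 mm opening. Now the swing, slide and drop.

Run:
```python
from h import *
for th in (.25,.5,.75): r.move_l(*hpose(.112,th),vel=.08); st()
for x in (.134,.157): print(r.move_l(*hpose(x,.75),vel=.08,guard=30)); st()
for th in (.5,.25,0.03): print(r.move_l(*hpose(.156,th),vel=.08,guard=30)); st()
gripper_to(.045); st()
p,q=hpose(.156,0); r.move_l([p[0],p[1],.2],vel=.2)
snap("wrist","wh2"); print(marks("handle_grip","wrist"),W([.156,-.05,.071]))
```

```text
t 19.7 F [-0.8 -2.1 -1.8] open 0.0109 ff 25.0 p [ 0.5718 -0.0951  0.0891]
t 20.0 F [-0.9 -2.2 -1.6] open 0.0111 ff 25.0 p [ 0.5727 -0.0902  0.1002]
t 20.3 F [-0.6 -2.8 -1.1] open 0.0112 ff 25.0 p [ 0.5741 -0.0827  0.1102]
False
t 20.8 F [ 1.6 -3.5 -3.5] open 0.0109 ff 25.0 p [ 0.5974 -0.087   0.1105]
False
t 21.2 F [ 0.7 -5.1 -2.7] open 0.0113 ff 25.0 p [ 0.6193 -0.091   0.1107]
False
t 21.5 F [ 2.1 -1.5  1.9] open 0.0114 ff 25.0 p [ 0.6178 -0.0986  0.1021]
False
t 21.8 F [ 2.2 -0.3  2.4] open 0.0113 ff 25.0 p [ 0.6165 -0.103   0.0898]
False
t 22.1 F [2.4 2.1 1. ] open 0.0113 ff 25.0 p [ 0.6153 -0.1047  0.0785]
t 22.8 F [ 0.2 -0.7  1.1] open 0.0449 ff 0.0 p [ 0.6148 -0.1057  0.0785]
[(array([ 0.6147, -0.109 ,  0.0724]), 0.68)] [ 0.61490655 -0.10577454  0.071     ]
```

View pics/wh2.png

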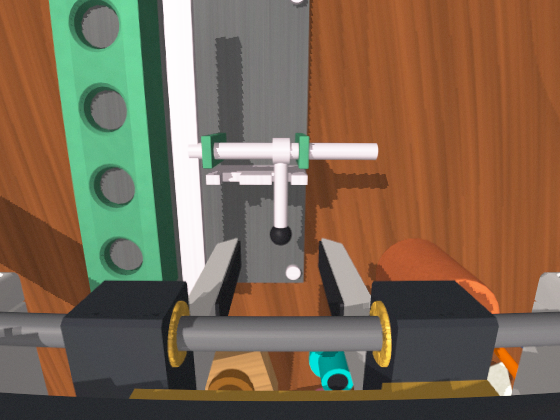

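The bolt is drawn and the handle sits in the other notch at (280,200). On to the bushings. I'll squeeze each one from two directions so it is centred in the grip.

```bash
cat >> h.py <<'E'
def find(exp,tag=None,rad=.07):
    exp=np.array(exp); go([exp[0]-.02,exp[1],.22],YAW); snap("wrist",tag); snap("top"); o=[]
    for c in("wrist","top"):
        m=[x[0] for x in marks("bushing1",c,.25) if np.linalg.norm(x[0][:2]-exp)<rad and x[0][0]<.61]
        if m: o.append(min(m,key=lambda v:np.linalg.norm(v[:2]-exp)))
        print(c,np.round(m,4).tolist())
    return o
GZ=.0775
def pick(p):
    p=np.array(p); gripper_to(.06,8)
    for i,a in enumerate((YAW+np.pi/2,YAW)):
        go([p[0],p[1],.125],a); 
        if r.move_l([p[0],p[1],GZ],vel=.1,guard=8): print("touch",i); st(); return False
        gripper_to(.0,8 if i==0 else 40); st()
        if i==0: gripper_to(.06,8); r.move_l([p[0],p[1],.125],vel=.2)
    r.move_l([p[0],p[1],.22],vel=.2); st()
    return abs(t.current_opening()-.034)<.004
def place(bore):
    b=W([0,-.105+.07*(bore-1),.056]); 
    go([b[0],b[1],.2],YAW); 
    r.move_l([b[0],b[1],.137],vel=.15); st()
    hit=r.move_l([b[0],b[1],.118],vel=.04,guard=6); st()
    return b,hit
E
python3 - <<'E'
from h import *
o=find([.443,-.323],"wr1"); print(o)
E
```

```text
wrist [[0.4382, -0.3194, 0.009]]
top [[0.4401, -0.3297, 0.0128]]
[array([ 0.4382, -0.3194,  0.009 ]), array([ 0.4401, -0.3297,  0.0128])]
```

View pics/wr1.png

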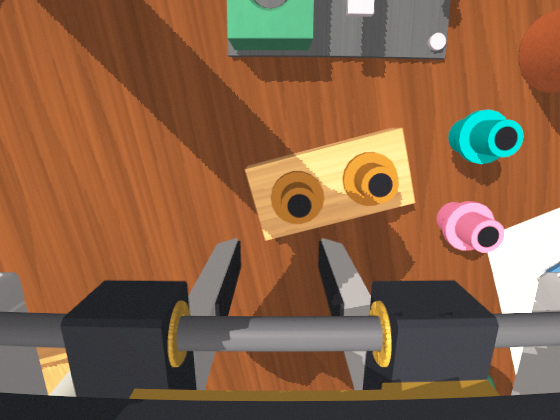

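The wrist view shows both bushings in the right rack, with boss tops at (300,205) and (380,185). The pink and turquoise decoys stand to the right. I'll project the boss tops to metres.

Run:
```python
from h import *
k=vision.get_calibration("wrist"); P=ray([[300,205],[380,185]],k,.082); print(np.round(P,4))
p=(P[0][:2]*2+np.array([.4392,-.3245]))/3; print(p)
if pick(p):
    b,hit=place(1); print(b,hit)
```

```text
[[ 0.4436 -0.3238  0.082 ]
 [ 0.5175 -0.3189  0.082 ]]
[ 0.44213376 -0.32404241]
t 28.0 F [-0.1  0.5  1.8] open 0.0336 ff 8.0 p [ 0.4423 -0.3243  0.0779]
t 31.6 F [-0.6  0.2  2.6] open 0.0331 ff 40.0 p [ 0.4422 -0.3242  0.0779]
t 32.4 F [-0.4 -0.8 -2.4] open 0.0335 ff 40.0 p [ 0.4414 -0.3233  0.2185]
t 33.8 F [ 1.   0.1 -2.5] open 0.0333 ff 40.0 p [ 0.452  -0.1319  0.1373]
t 34.4 F [ 0.1 -0.4 -2.9] open 0.0337 ff 4.0 p [ 0.4512 -0.1305  0.1179]
[ 0.45137608 -0.1306499   0.056     ] False
```

The grip is slackening at this moment, but the foot is already in the bore. I'll regrip and press.

```bash
cat >> h.py <<'E'
def press(b,zend=.0905,g=28):
    r.hold(.5); gripper_to(0.,45); st()
    hit=r.move_l([b[0],b[1],zend],vel=.04,guard=g); print("press hit",hit); st()
    return hit
E
python3 - <<'E'
from h import *
r.hold(1); st()
b=W([0,-.105,.056]); press(b)
E
```

```text
t 35.4 F [-0.4  0.2 -3.2] open 0.0334 ff 40.0 p [ 0.4514 -0.1306  0.118 ]
t 36.1 F [-0.4 -1.1 -3.2] open 0.0333 ff 45.0 p [ 0.4514 -0.1306  0.118 ]
press hit False
t 37.0 F [-3.2  0.9 11. ] open 0.0331 ff 45.0 p [ 0.4517 -0.1308  0.0921]
```

Run:
```python
from h import *
b=W([0,-.105,.056]); print(r.move_l([b[0],b[1],.086],vel=.02,guard=25)); st()
gripper_to(.06,8); st(); r.move_l([b[0],b[1],.2],vel=.2)
k=vision.get_calibration("wrist"); snap("wrist","wb1")
print(marks("bushing1","wrist"),marks("bushing1_shoulder","wrist"))
```

```text
True
t 37.2 F [-1.1  0.6  4.8] open 0.0331 ff 45.0 p [ 0.4517 -0.1308  0.0921]
t 37.8 F [-0.5 -0.2  0.2] open 0.0601 ff 0.0 p [ 0.4507 -0.1303  0.091 ]
[(array([ 0.45  , -0.1283,  0.0235]), 0.95), (array([ 0.5157, -0.3157,  0.0415]), 0.59)] [(array([0.4815, 0.0038, 0.0563]), 0.61)]
```

View pics/wb1.png

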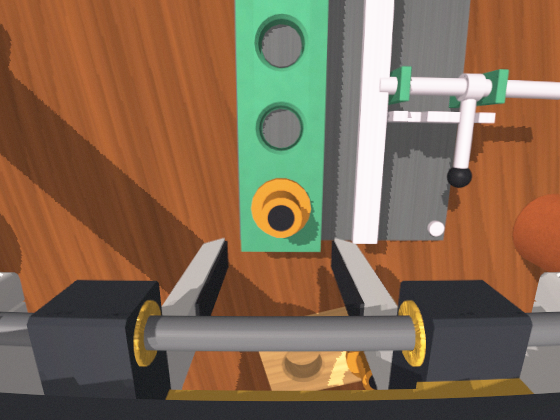

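The bushing is seated in bore 1: its shoulder lies on the green face at (281,210), and the press met a hard stop at the home height. Next I automate boss-top detection and do the second one.

```bash
cat >> h.py <<'E'
def boss(exp,tag=None,rad=.05):
    exp=np.array(exp); go([exp[0]-.02,exp[1],.22],YAW)
    k=vision.get_calibration("wrist"); im=vision.snapshot("wrist")
    if tag: cv2.imwrite(f"pics/{tag}.png",im[:,:,::-1])
    hsv=cv2.cvtColor(im,cv2.COLOR_RGB2HSV)
    br=cv2.inRange(hsv,(8,190,60),(22,255,255)); br=cv2.dilate(br,np.ones((5,5)))
    d=(im.max(2)<45).astype(np.uint8)
    n,l,s,c=cv2.connectedComponentsWithStats(d); o=[]
    for i in range(1,n):
        if 200<s[i,4]<1500 and s[i,4]>.6*s[i,2]*s[i,3]:
            ringm=cv2.dilate((l==i).astype(np.uint8),np.ones((7,7)))-(l==i)
            f=(br[ringm>0]>0).mean(); P=ray([c[i]],k,.082)[0]
            if f>.5 and np.linalg.norm(P[:2]-exp)<rad: o.append((P[:2],s[i,4],round(f,2)))
    o.sort(key=lambda v:np.linalg.norm(v[0]-exp)); print("boss",o)
    m=[x[0][:2] for x in marks("bushing1","wrist") if np.linalg.norm(x[0][:2]-exp)<rad]; print("net",m)
    return o[0][0] if o else None
def home(b):
    hit=press(b)
    if not hit: print("home hit",r.move_l([b[0],b[1],.085],vel=.02,guard=25)); st()
    gripper_to(.06,8); r.move_l([b[0],b[1],.2],vel=.2)
E
python3 - <<'E'
from h import *
p=boss([.5165,-.319],"wr2")
if p is not None and pick(p):
    b,hit=place(2); print(hit)
    if not hit: home(b)
E
```

```text
boss [(array([ 0.51618567, -0.32026397]), np.int32(308), np.float64(0.83))]
net [array([ 0.5168, -0.32  ])]
t 42.3 F [-0.3  1.5  2.5] open 0.0341 ff 8.0 p [ 0.5164 -0.3201  0.0779]
t 45.9 F [-0.6 -0.1  1.6] open 0.0333 ff 40.0 p [ 0.5163 -0.3204  0.0779]
t 46.7 F [-0.1  0.2 -2.6] open 0.0331 ff 40.0 p [ 0.5153 -0.3196  0.2183]
t 48.3 F [ 1.  -0.1 -3.4] open 0.0332 ff 40.0 p [ 0.4653 -0.0628  0.1372]
t 49.0 F [ 0.2 -1.7 -4.1] open 0.0334 ff 40.0 p [ 0.4645 -0.0621  0.1179]
False
t 49.7 F [-0.2 -1.9 -3.9] open 0.0332 ff 45.0 p [ 0.4645 -0.062   0.1181]
press hit False
t 50.5 F [-2.  -1.6  8.8] open 0.0333 ff 45.0 p [ 0.465  -0.0622  0.0919]
home hit True
t 50.7 F [-0.5 -1.   4.3] open 0.0335 ff 45.0 p [ 0.465  -0.0622  0.0919]
```

Works well. Now the left rack.

Run:
```python
from h import *
for n,e in ((3,[.50,.291]),(4,[.575,.291])):
    p=boss(e,"wl%d"%n)
    if p is None or not pick(p): print("FAIL",n); break
    b,hit=place(n); print(hit)
    if hit: break
    home(b)
```

```text
boss []
net [array([0.5023, 0.2919])]
FAIL 3
```

View pics/wl3.png

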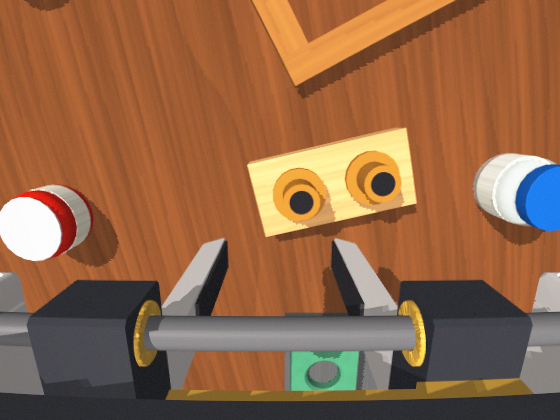

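Both left bushings are visible, with boss tops at (301,202) and (383,184). My colour filter was too strict, so I'll use those pixels directly.

```bash
sed -i 's/if f>.5 and/if f>.25 and/; s/if 200<s/if 150<s/' h.py
python3 - <<'E'
from h import *
P=ray([[301,202],[383,184]],vision.get_calibration("wrist"),.082); print(P)
ok=pick(P[0][:2])
if ok:
    b,hit=place(3); print(hit)
    if not hit:
        home(b)
        boss(P[1][:2],"wl4")
E
```

```text
[[0.50142281 0.29043077 0.082     ]
 [0.57678697 0.29287867 0.082     ]]
t 56.2 F [-0.2  0.1  2.2] open 0.0338 ff 8.0 p [0.5017 0.2905 0.0779]
t 59.8 F [-0.8  0.1  2.7] open 0.0337 ff 39.9 p [0.5013 0.2906 0.0779]
t 60.7 F [ 0.3  0.7 -3.1] open 0.0334 ff 39.9 p [0.5005 0.29   0.2184]
t 62.3 F [ 0.1  1.1 -3.2] open 0.0332 ff 39.9 p [0.4783 0.0076 0.1373]
t 63.0 F [ 0.8  0.1 -4.6] open 0.0335 ff 39.9 p [0.4781 0.0068 0.118 ]
False
t 63.7 F [ 3.2 -0.3 -4.8] open 0.0335 ff 44.9 p [0.478  0.0068 0.1182]
press hit False
t 64.5 F [ 1.4 -0.3  7.9] open 0.0331 ff 44.9 p [0.478  0.0068 0.0919]
home hit True
t 64.7 F [-0.7 -0.2  3.4] open 0.0332 ff 45.0 p [0.4777 0.0069 0.0914]
boss []
net [array([0.5752, 0.289 ])]
```

View pics/wl4.png

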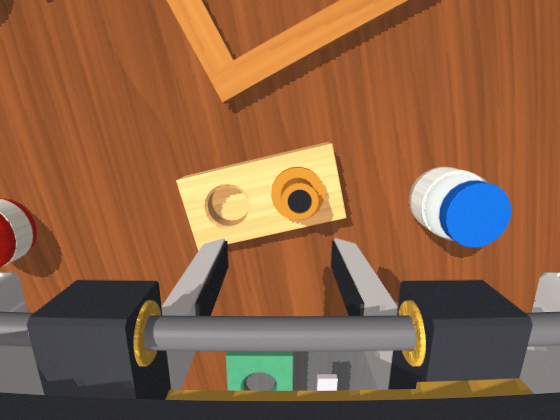

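The last bushing is in the left rack with its boss top at (299,201). I'll fetch it for bore 4.

Run:
```python
from h import *
P=ray([[299.5,201]],vision.get_calibration("wrist"),.082)[0]; print(P)
if pick(P[:2]):
    b,hit=place(4); print(hit)
    if not hit:
        home(b)
        p,q=hpose(.156,0); gripper_to(.045,25); r.move_to([p[0],p[1],.2],q)
        snap("wrist","whb"); print(marks("handle_grip","wrist"),p)
        snap("scene"); print([m[0].round(3).tolist() for m in marks("bushing1","scene")])
```

```text
[0.57666306 0.29305704 0.082     ]
t 70.0 F [0.4 0.8 2.8] open 0.0339 ff 8.0 p [0.5769 0.2932 0.0779]
t 73.6 F [-1.2 -0.5  1.9] open 0.0336 ff 39.9 p [0.5765 0.2932 0.0779]
t 74.5 F [-0.5  0.2 -3.4] open 0.0337 ff 39.8 p [0.5758 0.2926 0.2183]
t 76.0 F [ 0.8  0.8 -2.4] open 0.0331 ff 39.8 p [0.4916 0.0764 0.1372]
t 76.6 F [ 2.8 -0.6 -4.6] open 0.0335 ff 39.8 p [0.4914 0.0754 0.118 ]
False
t 77.3 F [ 4.4 -1.5 -5.5] open 0.0333 ff 44.8 p [0.4913 0.0755 0.1182]
press hit False
t 78.2 F [ 2.3 -1.9  6.4] open 0.0335 ff 44.8 p [0.4914 0.0756 0.092 ]
home hit True
t 78.4 F [-0.7 -0.   4.1] open 0.0332 ff 45.0 p [0.4911 0.0757 0.0913]
[(array([ 0.6164, -0.1094,  0.0746]), 0.65)] [np.float64(0.6149065527241279), np.float64(-0.10577454300765854), np.float64(0.077)]
[[0.467, -0.065, 0.024], [0.482, 0.009, 0.023], [0.45, -0.135, 0.028], [0.489, 0.076, 0.024], [0.619, -0.392, -0.001], [0.639, -0.3, -0.002]]
```

View pics/whb.png

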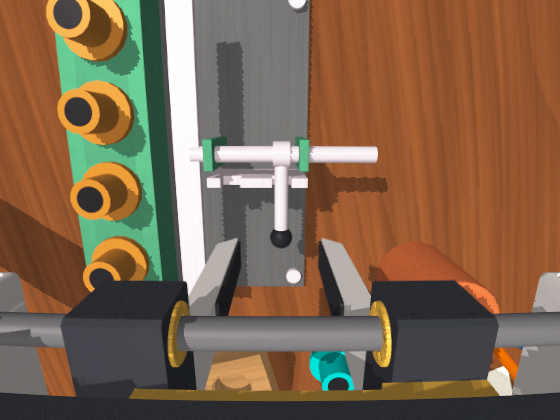

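All four are seated and level, and the lever is still at (280,200). Now I close the bolt.

Run:
```python
from h import *
p,q=hpose(.156,0)
print(r.move_l(p,vel=.08,guard=8)); gripper_to(0.,25); st()
for th in (.25,.5,.75): r.move_l(*hpose(.156,th),vel=.08); st()
ok=True
for x in (.134,.112):
    if r.move_l(*hpose(x,.75),vel=.08,guard=15): ok=False; print("STOPPED"); st(); break
    st()
if ok:
    for th in (.5,.25,0.03): print(r.move_l(*hpose(.112,th),vel=.08,guard=15)); st()
    gripper_to(.045); p,q=hpose(.112,0); r.move_l([p[0],p[1],.2],vel=.2)
    r.move_l([p[0]-.05,p[1],.3],vel=.2)
    snap("wrist","wh3"); print(marks("handle_grip","wrist"),W([.112,-.05,.071]))
```

```text
False
t 83.5 F [ 0.6  0.8 -1.1] open 0.0111 ff 25.0 p [ 0.615  -0.1058  0.077 ]
t 83.9 F [ 0.3 -1.7 -1.8] open 0.0111 ff 25.0 p [ 0.615  -0.1032  0.089 ]
t 84.2 F [-1.3 -0.9 -1.7] open 0.011 ff 25.0 p [ 0.6158 -0.0982  0.1001]
t 84.5 F [-0.6 -2.  -1.8] open 0.0114 ff 25.0 p [ 0.6173 -0.0908  0.11  ]
t 84.9 F [-2.  -0.  -4.1] open 0.0107 ff 25.0 p [ 0.5944 -0.0863  0.1102]
t 85.3 F [-0.7 -0.6 -4.3] open 0.0114 ff 25.0 p [ 0.5742 -0.0819  0.1107]
False
t 85.6 F [0.2 2.3 1. ] open 0.0112 ff 25.0 p [ 0.5732 -0.0902  0.1014]
False
t 85.9 F [1.1 2.5 1.1] open 0.0114 ff 25.0 p [ 0.5728 -0.0951  0.0897]
False
t 86.2 F [1.4 2.5 1.3] open 0.0111 ff 25.0 p [ 0.5723 -0.0972  0.0787]
[(array([ 0.572 , -0.1006,  0.0734]), 0.89)] [ 0.57168183 -0.09755118  0.071     ]
```

View pics/wh3.png

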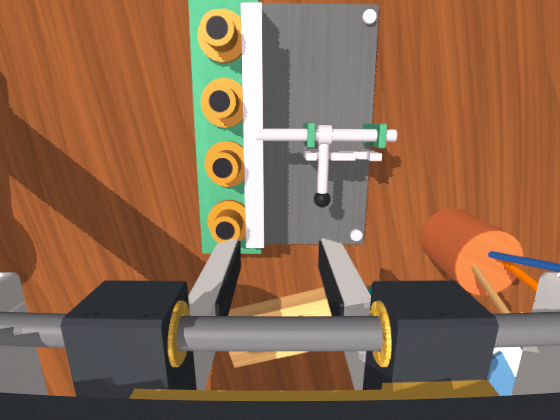

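The bar now lies over all four shoulders (column ~253), and the handle is down in its first notch at (323,165). I'm handing the job in.

```bash
python3 -c "
from h import *
print(r.sign_off()); st()"
```

```text
the job is handed in; nothing more can be done
None
the job is handed in; nothing more can be done
```

The job is handed in: all four bushings are pressed home in bores 1–4, the bolt is shut over their shoulders with the handle back in its first notch, and I did not touch the jar, pot, tin or the pink and turquoise look-alikes.

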